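# Set the photometer's filter wheel and start the reading

## Task

On the bench photometer, push the upright tab of the filter wheel round until it points squarely at the middle of the badge with the cross, then press the round key at the front of the instrument right down and let it spring back. Only push and press: do not pull the wheel up, do not press the key before the wheel is set, and leave everything else on the instrument and the bench where it stands.

Things in the scene. Friction and masses are not known exactly. Their poses are not given: they have to be found in the camera images.
- housing: White box of the photometer, 300 (x) x 320 (y) x 55 mm high, fixed to the bench. Origin: centre of its underside, on the bench; z up; -x is its front, towards the robot (turned by up to 0.35 rad).
- wheel_axis (a point): Point on the vertical axis of the filter wheel at the housing's top face (55 mm above the bench), in the middle of the housing.
- wheel (a joint): Angle of the filter wheel in rad, seen from above, counter-clockwise positive; at 0 the tab points along the housing's +x (away from the front). Stops at -2.5 and +2.5, so the tab cannot cross the front. Friction of about 0.15 N m holds it wherever it is left (about 2 N at the tab); no detents, no spring. The wheel is a grey disc, 62 mm in radius, its top face 69 mm above the bench, with a knob 30 mm across in the middle (top 91 mm above the bench).
- tab_top (a point): Middle of the top of the black upright tab, 101 mm above the bench. The tab is a flat fin standing radially at the wheel's rim: from 52 to 90 mm from the axis, 10 mm thick, rising from 57 to 101 mm above the bench. It is turned by pushing on either flat side; the finger may run along outside the disc's rim, where nothing stands higher than 60 mm above the bench, or over the disc.
- tab_line (a point): Imaginary point straight out from the axis through the tab, 112 mm from the axis: where the tab points on the circle of the badges' middles.
- lift (a joint): How far the wheel is pulled up off its seat, in m; 0 = seated, up to 0.03. A spring holds it down with about 5 N besides its weight. It must stay down.
- badge_cross: The target: aluminium badge, 44 x 44 mm, 3 mm thick, with a raised black cross (arms 36 x 10 mm). Origin: centre of its underside, on the housing's top, 112 mm from the wheel's axis. The four badges sit 60 and 120 degrees either side of the housing's +x, in any order.
- badge_square: Same badge as badge_cross, but with a black solid square, 30 x 30 mm. Not the target.
- badge_ring: Same badge as badge_cross, but with a black ring 36 mm across. Not the target.
- badge_bar: Same badge as badge_cross, but with one black bar 36 x 10 mm. Not the target.
- key (a joint): How far the key is pressed, in m: 0 = up, 0.006 = right down, which takes 4 N. Springs back by itself.
- key_top (a point): Middle of the top of the round black key, 28 mm across, which moves straight down; it stands in a grey collar on the housing's top, 115 mm from the wheel's axis, at the front (-x of the housing).
- weight: Brass weight, 26 mm across, 42 mm high, standing loose on the front left corner of the housing. Origin: centre of its underside.
- vial: Small amber glass jar, 26 mm across, 48 mm high, loose on the front right corner of the housing. Origin: centre of its underside.
- jar: White jar, 60 mm across, 75 mm high, on the bench just left of the housing. Origin: centre of its underside.
- beaker: Glass beaker, 68 mm across, 85 mm high, on the bench just right of the housing. Origin: centre of its underside.
- reagent: Amber bottle, 64 mm across, 130 mm high, at the back right. Origin: centre of its underside.
- spatula: Spatula 180 mm long lying on the bench at the left.
- cuvettes: Grey divided tray, 130 x 90 x 50 mm, at the back left. Origin: centre of its underside.

How it is judged:
By the outcome, as a careful person would: the job done as asked, in the order asked, and still so for the second after the job is handed in, with the robot touching nothing.
It also fails if it takes over 48 s, if anything falls off the work surface, if the arm or the gripper's body presses on something with over 40 N, if the wrist force passes 120 N, or if a joint passes its speed limit or range.

## Robot

A 6-joint arm with a two-finger parallel gripper is mounted at the origin on the work surface. World frame = base frame: x ahead of the robot, y to its left, z up, the work surface at z = 0. Lengths are in m, angles in rad, forces in N, time in s.
With the tool pointing down it reaches from about 0.325 to 0.9 m from the base axis. Payload 6.1 kg.
Tool frame: the origin (TCP) lies midway between the tips of the shut fingers; the grasp point (between the pads) lies 19 mm behind it; z points along the fingers, y is the line along which they close (so a half turn about z gives the same grasp; the last joint's range is limited). The gripper opens to 87 mm and grips with 3 to 60 N. Pads are 19 mm wide; open, the fingers measure 117 mm over their backs; the gripper's body (75 mm by 190 mm) begins 51 mm behind the grasp point.
Start: joints at [-1.26, 0.22, 1.526, -0, 1.395, -0.126], TCP at [0.264, -0.566, 0.223] pointing down, gripper open.
Joint ranges: [-2.98, 2.98], [-0.91, 2.08], [0.09, 2.57], [-1.24, 4.39], [0.2, 2.65], [-2.68, 2.68]. Speed limits (rad/s): [2.57, 2.57, 3.01, 3.14, 3.14, 3.14].

## Interface

Orientations are given as a unit quaternion [w, x, y, z].
In Python, from plant import read_state, eyes, job gives the robot as it stands.
- The arm moves only by the tool carry_out, never from a script. Its argument "deltas" is a list that holds one entry, the list of rows, each a list of 7 numbers: the shift along the tool's x, y, z in m, then the turn, a rotation vector about the tool's x, y, z in degrees, then the gripper command: -1 is shut, 1 is fully open, values between are in proportion. A call has 1 to 10 rows; each row shifts and turns the commanded pose from where the row before left it, along the tool's axes as they then stand; what a row does not reach is not made up. A row lasts 1/10 s, in which the tool goes at most 50 mm and 8.59 degrees, less where a joint would pass 70% of its speed; a pose out of reach is approached as far as the arm can. A call with a gripper value outside its range is refused whole. The fingers move at their own pace and stop on an object; "newtons" is the grip in N (left out, the last holds). Time passes only in rows, so rows that do not move let the fingers close. It gives the time, the measured TCP pose, the force, the opening and the grip force at its end, in the units of the state.
- read_state(): the state, without advancing time (a new reading comes with each control period).
- eyes.get_image(name): name is "scene" or "top" or "wrist"; returns the picture (384x512x3 uint8, blue, green, red); there is no depth.
- eyes.get_calibration(name): a dict with "fx", "fy", "cx", "cy" (pixels), "T" (4x4, takes a point from camera to world coordinates). Camera axes: x right, y down, z forward; pixel columns grow to the right and rows downward; lengths in m; the calibration is good to about 2 mm. A picture is of the moment at which its call begins: read the wrist's pose just before it. get_calibration takes no time and is no camera call; for the wrist camera it gives the pose at the moment of the call.
- job.sign_off(): hands the job in; it is judged then, once.
The state is a dict: "t": time; "joint_positions": joint angles; "qvel": joint speeds; "joint_torque": joint torques, N m; "eef_pos": TCP position; "tcp_rot": TCP orientation; "force": force on the tool from outside, world axes, zero at the start; "wrist_torque": the same for the moment, N m; "finger_gap": finger opening in m; "grasp_force": force on a finger pad.
Only numpy, scipy, OpenCV 4.12 (cv2) and the standard library are available. Lean on these libraries where they do the work, as an engineer would, in place of code of your own. Each camera call takes 0.05 s, during which the arm holds its last target. There are 200 camera calls.

## Working session

There is one attempt and no reset: what is moved stays moved. The work goes in short steps, Python scripts to look and compute and a tool call to move; the robot and the scene stay as the last step left them, time stands still between calls to the robot, and variables do not carry over. Pictures are saved under pics/ and viewed, at most 10 in all, crops included, and the job is handed in when it is done.

Besides the shell and the picture viewer there is one more tool, called after "Call:" as name([rows], argument=value, ...), one row to a line, values as JSON. carry_out: Moves the arm, as the interface text tells. Its arguments: {"type":"object","properties":{"deltas":{"type":"array","items":{"type":"array","items":{"type":"array","items":{"type":"number"}}}},"newtons":{"type":"number"}},"required":["deltas"]}

```bash
mkdir -p pics
cat > h.py <<'E'
import numpy as np, cv2
from plant import read_state, eyes, job
def px2w(cal,u,v,z):
    T=np.array(cal["T"]); d=T[:3,:3]@np.array([(u-cal["cx"])/cal["fx"],(v-cal["cy"])/cal["fy"],1])
    o=T[:3,3]; return o+d*(z-o[2])/d[2]
def w2px(cal,p):
    q=np.linalg.inv(np.array(cal["T"]))@np.append(p,1); return cal["fx"]*q[0]/q[2]+cal["cx"],cal["fy"]*q[1]/q[2]+cal["cy"]
E
python3 - <<'E'
from h import *
im=eyes.get_image("top"); cv2.imwrite("pics/top.png",im)
cv2.imwrite("pics/top2.png",cv2.resize(im,(800,600),interpolation=cv2.INTER_CUBIC))
c=eyes.get_calibration("top"); print(c)
s=read_state(); print(s["t"],s["eef_pos"],s["tcp_rot"],s["finger_gap"])
E
```

```text
{'fx': 486.728413475206, 'fy': 486.728413475206, 'cx': 250.61691591960096, 'cy': 190.74260915624066, 'T': array([[-0.01771696, -0.97906507,  0.202775  ,  0.2030913 ],
       [-0.99983919,  0.01678577, -0.00631123,  0.08066311],
       [ 0.00277537, -0.20285421, -0.97920502,  1.63980264],
       [ 0.        ,  0.        ,  0.        ,  1.        ]])}
0.05 [ 0.264186   -0.56575738  0.22146546] [-9.42145856e-04  9.76244928e-01  2.16667818e-01 -9.57744821e-05] 0.08683752722090987
```

View pics/top2.png

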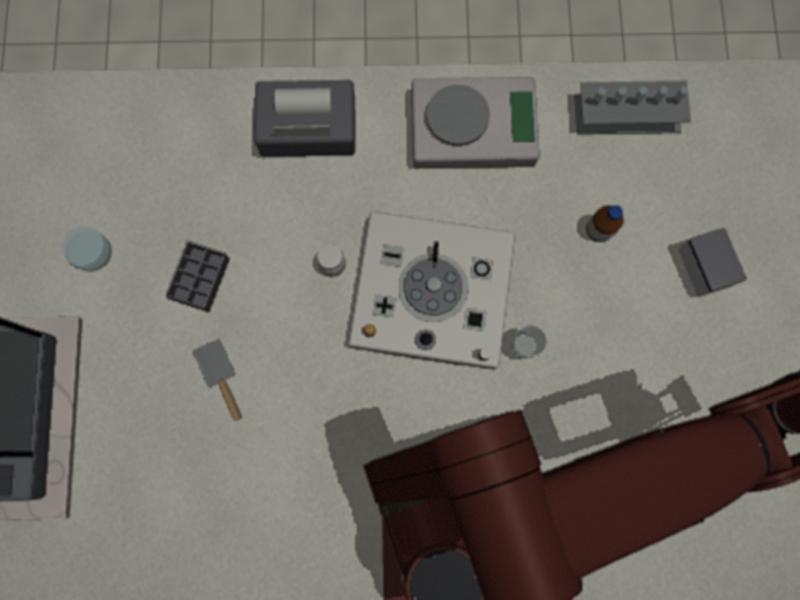

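The picture shows the photometer at about (432,287), with the cross badge at front left (384,306). The tab points backwards (435,250), and the key is at (426,339). I'll enlarge that area.

Run:
```python
from h import *
im=cv2.imread("pics/top.png")[132:242,215:347]
cv2.imwrite("pics/crop.png",cv2.resize(im,None,fx=6,fy=5.4545454,interpolation=cv2.INTER_CUBIC) if 0 else cv2.resize(im,None,fx=5,fy=5,interpolation=cv2.INTER_CUBIC))
```

```text
(no output)
```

View pics/crop.png

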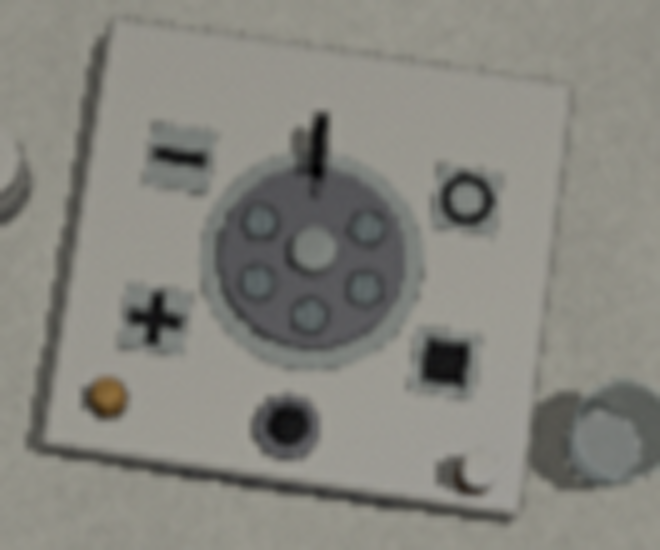

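The enlarged crop shows the cross (155,318), bar (180,157), ring (467,199), square (445,362), key (288,425), and the tab's outer end (323,116).

Run:
```python
from h import *
c=eyes.get_calibration("top")
f=lambda a,b,z: px2w(c,215+(a+.5)/5-.5,132+(b+.5)/5-.5,z)
P={"bar":(180,157,60,.06),"ring":(467,199,-60,.06),"square":(445,362,-120,.06),"cross":(155,318,120,.06)}
W=[];M=[]
for k,(a,b,g,z) in P.items():
    w=f(a,b,z)[:2];W.append(w);g=np.radians(g);M.append(.112*np.array([np.cos(g),np.sin(g)]));print(k,w)
W.append(f(288,425,.066)[:2]);M.append(np.array([-.115,0]))
W=np.array(W);M=np.array(M)
Wc=W-W.mean(0);Mc=M-M.mean(0)
yaw=np.arctan2((Mc[:,0]*Wc[:,1]-Mc[:,1]*Wc[:,0]).sum(),(Mc*Wc).sum())
R=np.array([[np.cos(yaw),-np.sin(yaw)],[np.sin(yaw),np.cos(yaw)]])
t=W.mean(0)-R@M.mean(0)
print("yaw",yaw,np.degrees(yaw),"axis",t,"res mm",(W-(M@R.T+t))*1e3)
print("knob",f(314,247,.091),"key",f(288,425,.066))
for a,b in((322,116),(318,170)):
    w=f(a,b,.101)[:2]; d=R.T@(w-t); print("tab",w,np.hypot(*d),np.degrees(np.arctan2(d[1],d[0])))
for n,p in (("weight",(105,395,.097)),("vial",(470,470,.103))): print(n,f(*p))
```

```text
bar [0.62525756 0.06885392]
ring [ 0.59298148 -0.12251226]
square [ 0.48261219 -0.1033938 ]
cross [0.51546614 0.08734285]
yaw -0.16860442881492857 -9.66032217830933 axis [ 0.55424597 -0.01749032] res mm [[-0.47071142  0.12196352]
 [-0.19402026 -0.0053131 ]
 [-0.15148095  0.31879741]
 [ 0.14969181 -0.18345517]
 [ 0.66652082 -0.25199266]]
knob [ 0.55478771 -0.01729371  0.091     ] key [0.4415432  0.00155546 0.066     ]
tab [ 0.64050586 -0.02445288] 0.08654042731446279 5.045637798715569
tab [ 0.60400287 -0.02076128] 0.04986429209853099 5.8991819939483925
weight [0.45832477 0.12006464 0.097     ]
vial [ 0.40505034 -0.1115036   0.103     ]
```

```bash
cat >> h.py <<'E'
from scipy.spatial.transform import Rotation as Ro
AX=np.array([.5543,-.0175]); YAW=-9.66
def goal(th,gap,r=.072):
    a=np.radians(th);u=np.array([np.cos(a),np.sin(a)]);n=np.array([-u[1],u[0]])
    return AX+r*u-gap*n
def todo(p,psi,verbose=True):
    s=read_state();q=s["tcp_rot"];R=Ro.from_quat([q[1],q[2],q[3],q[0]]).as_matrix()
    a=np.radians(psi);G=np.array([[np.cos(a),np.sin(a),0],[np.sin(a),-np.cos(a),0],[0,0,-1]]).T
    G=np.column_stack([[np.cos(a),np.sin(a),0],[np.sin(a),-np.cos(a),0],[0,0,-1]])
    print("t",s["t"],"pos",s["eef_pos"],"shift(tool)",(R.T@(np.array(p)-s["eef_pos"])).round(4),"rot deg",np.degrees(Ro.from_matrix(R.T@G).as_rotvec()).round(2),"F",np.round(s["force"],2))
E
python3 - <<'E'
from h import *
g=goal(-4.3,.045);print(g);todo([*g,.2],85.7)
E
```

```text
[ 0.62272329 -0.0677718 ]
t 0.05 pos [ 0.264186   -0.56575738  0.22146546] shift(tool) [ 0.5355 -0.2995  0.0221] rot deg [ -0.09  -0.07 -60.67] F [-0.68  0.12 -0.34]
```

Call:
carry_out([
  [[0.038, -0.0213, 0, 0, 0, 0, -1], [0.038, -0.0213, 0, 0, 0, 0, -1], [0.038, -0.0213, 0, 0, 0, 0, -1], [0.038, -0.0213, 0, 0, 0, 0, -1], [0.038, -0.0213, 0, 0, 0, 0, -1], [0.038, -0.0213, 0, 0, 0, 0, -1], [0.038, -0.0213, 0, 0, 0, 0, -1], [0.038, -0.0213, 0, 0, 0, 0, -1], [0.038, -0.0213, 0, 0, 0, 0, -1], [0.038, -0.0213, 0, 0, 0, 0, -1]],
], newtons=30)

```text
t: 1.05
eef_pos: [0.519, -0.2107, 0.222]
tcp_rot: [-0.0, 0.976, 0.217, -0.0]
force: [0.8, -0.1, 0.6]
finger_gap: 0.0152
grasp_force: 0.0
```

Call:
carry_out([
  [[0.038, -0.0213, 0.005, 0, 0, 0, -1], [0.038, -0.0213, 0.005, 0, 0, 0, -1], [0.038, -0.0213, 0.005, 0, 0, 0, -1], [0.038, -0.0213, 0.005, 0, 0, 0, -1], [0, 0, 0, 0, 0, -8, -1], [0, 0, 0, 0, 0, -8, -1], [0, 0, 0, 0, 0, -8, -1], [0, 0, 0, 0, 0, -8, -1], [0, 0, 0, 0, 0, -8, -1], [0, 0, 0, 0, 0, -8, -1]],
])

```text
t: 2.05
eef_pos: [0.6198, -0.0709, 0.2016]
tcp_rot: [-0.001, 0.802, 0.597, -0.001]
force: [0.9, 0.9, -0.5]
finger_gap: 0.0
grasp_force: 0.0
```

Call:
carry_out([
  [[0, 0, 0, 0, 0, -8, -1], [0, 0, 0, 0, 0, -4.7, -1], [0, 0, 0, 0, 0, 0, -1], [0, 0, 0, 0, 0, 0, -1]],
])

```text
t: 2.45
eef_pos: [0.62, -0.071, 0.202]
tcp_rot: [-0.0, 0.734, 0.679, -0.0]
force: [0.5, 0.3, 0.2]
finger_gap: 0.0005
grasp_force: 0.0
```

Run:
```python
from h import *
g=goal(-4.3,.04);todo([*g,.078],85.7)
c=eyes.get_calibration("wrist");im=eyes.get_image("wrist");cv2.imwrite("pics/w1.png",im)
for p in ([*goal(-4.3,0,.09),.101],[*goal(-4.3,0,.052),.101]):print(w2px(c,p))
```

```text
t 2.45 pos [ 0.62000939 -0.07097616  0.20201302] shift(tool) [0.0084 0.0026 0.124 ] rot deg [-0.05 -0.01 -0.11] F [0.48 0.26 0.16]
(np.float64(281.47672335528176), np.float64(133.93299023898777))
(np.float64(232.07682523259967), np.float64(133.97667816697702))
```

View pics/w1.png

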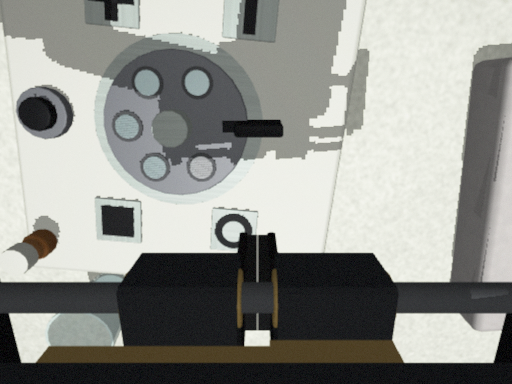

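The wrist view shows the tab level at row 128, columns 236–282, pointing radially, with the shut fingers clear on its right side. I'll go down next.

Call:
carry_out([
  [[0, 0.0005, 0.025, 0, 0, 0, -1], [0, 0.0005, 0.025, 0, 0, 0, -1], [0, 0.0005, 0.025, 0, 0, 0, -1], [0, 0.0005, 0.025, 0, 0, 0, -1], [0, 0.0005, 0.024, 0, 0, 0, -1], [0.007, 0, 0, 0, 0, 0, -1], [0.007, 0, 0, 0, 0, 0, -1], [0.006, 0, 0, 0, 0, 0, -1], [0, 0, 0, 0, 0, 0, -1]],
])

```text
t: 3.4
eef_pos: [0.6256, -0.0503, 0.0805]
tcp_rot: [0.001, 0.733, 0.681, 0.001]
force: [0.8, -0.3, 0.1]
finger_gap: 0.0004
grasp_force: 0.0
```

Call:
carry_out([
  [[0.003, 0, 0, 0, 0, 0, -1], [0.003, 0, 0, 0, 0, 0, -1]],
])

```text
t: 3.6
eef_pos: [0.6252, -0.0452, 0.0794]
tcp_rot: [0.001, 0.733, 0.68, 0.0]
force: [-0.4, -0.4, -0.5]
finger_gap: 0.0005
grasp_force: 0.0
```

Call:
carry_out([
  [[0.003, 0, 0, 0, 0, 0, -1], [0.003, 0, 0, 0, 0, 0, -1]],
])

```text
t: 3.8
eef_pos: [0.6252, -0.0392, 0.0787]
tcp_rot: [0.0, 0.733, 0.68, 0.0]
force: [0.1, 1.4, -0.2]
finger_gap: 0.0007
grasp_force: 0.0
```

Run:
```python
from h import *
todo([*goal(-4.3,.0145),.078],85.7)
```

```text
t 3.8 pos [ 0.62521893 -0.03916172  0.0786656 ] shift(tool) [ 0.0018 -0.0003  0.0007] rot deg [ 0.01 -0.    0.02] F [ 0.11  1.37 -0.17]
```

Call:
carry_out([
  [[0.002, 0, 0, 0, 0, 0, -1], [0.0076, 0.0011, 0, 0, 0, -6, -1], [0.0076, 0.0011, 0, 0, 0, -6, -1], [0.0076, 0.0011, 0, 0, 0, -6, -1], [0.0076, 0.0011, 0, 0, 0, -6, -1], [0.0076, 0.0011, 0, 0, 0, -6, -1]],
])

```text
t: 4.4
eef_pos: [0.6267, 0.0004, 0.0789]
tcp_rot: [0.001, 0.53, 0.848, 0.0]
force: [3.3, -1.2, -0.6]
finger_gap: 0.0002
grasp_force: 1.2
```

Run:
```python
from h import *
todo([*goal(25.7,.0145),.078],115.7)
```

```text
t 4.4 pos [6.26694664e-01 3.80962891e-04 7.89288024e-02] shift(tool) [ 0.0008 -0.001   0.0009] rot deg [0.1  0.1  0.26] F [ 3.28 -1.24 -0.63]
```

Call:
carry_out([
  [[0.0076, 0.0011, 0, 0, 0, -6, -1], [0.0076, 0.0011, 0, 0, 0, -6, -1], [0.0076, 0.0011, 0, 0, 0, -6, -1], [0.0076, 0.0011, 0, 0, 0, -6, -1], [0.0076, 0.0011, 0, 0, 0, -6, -1], [0.0076, 0.0011, 0, 0, 0, -6, -1], [0.0076, 0.0011, 0, 0, 0, -6, -1], [0.0076, 0.0011, 0, 0, 0, -6, -1], [0.0076, 0.0011, 0, 0, 0, -6, -1], [0.0076, 0.0011, 0, 0, 0, -6, -1]],
])

```text
t: 5.4
eef_pos: [0.5752, 0.0536, 0.0792]
tcp_rot: [0.001, 0.035, 0.999, 0.0]
force: [3.7, 1.6, -0.1]
finger_gap: 0.0004
grasp_force: 1.2
```

Call:
carry_out([
  [[0.0076, 0.0011, 0, 0, 0, -6, -1], [0.0076, 0.0011, 0, 0, 0, -6, -1], [0, 0, 0, 0, 0, 0, -1], [0, 0, 0, 0, 0, 0, -1]],
])

```text
t: 5.8
eef_pos: [0.5592, 0.0555, 0.0787]
tcp_rot: [0.0, -0.066, 0.998, -0.0]
force: [0.4, 0.7, 0.4]
finger_gap: 0.0003
grasp_force: 0.1
```

```bash
python3 - <<'E'
from h import *
todo([*goal(110.34,.0145),.078],200.34)
for n in("wrist","top"):
    c=eyes.get_calibration(n);im=eyes.get_image(n);cv2.imwrite(f"pics/{n}2.png",im)
    for k,p in dict(axis=[*AX,.091],o=[*goal(110.34,0,.09),.101],i=[*goal(110.34,0,.052),.101],cross=[*goal(110.34,0,.112),.06]).items():print(n,k,np.round(w2px(c,p),1))
a=cv2.imread("pics/wrist2.png");b=cv2.resize(cv2.imread("pics/top2.png")[132:242,215:347],None,fx=3.0,fy=3.0) if 0 else cv2.resize(cv2.imread("pics/top2.png")[120:260,200:350],None,fx=2,fy=2)
E
python3 - <<'E'
import cv2,numpy as np
a=cv2.imread("pics/wrist2.png");b=cv2.imread("pics/top2.png")[132:242,215:300]
b=cv2.resize(b,None,fx=3.35,fy=3.35,interpolation=2)
o=np.zeros((384,512+b.shape[1],3),np.uint8);o[:,:512]=a;o[:b.shape[0],512:]=b;print(o.shape);cv2.imwrite("pics/both2.png",o)
E
```

```text
t 5.8 pos [0.55924768 0.05545949 0.07870477] shift(tool) [0.0163 0.0018 0.0007] rot deg [-1.000e-02  0.000e+00 -1.277e+01] F [0.45 0.71 0.4 ]
wrist axis [108.3 232.6]
wrist o [294.8 200. ]
wrist i [210.3 218. ]
wrist cross [326.5 167.9]
top axis [277.5 181.1]
top o [251.8 190.3]
top i [262.7 186.2]
top cross [245.5 195.2]
(384, 797, 3)
```

View pics/both2.png

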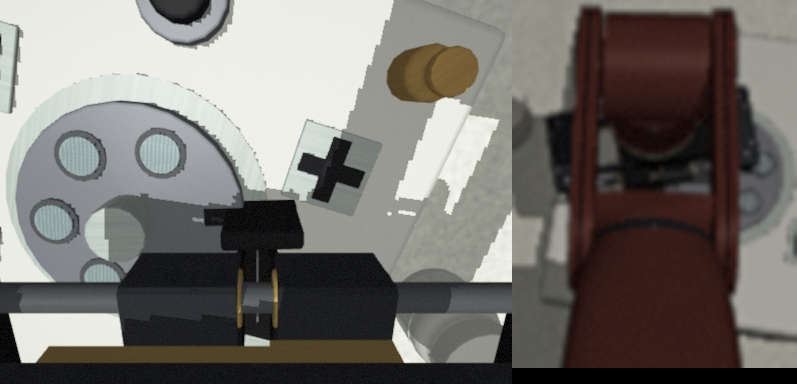

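The wrist view shows the cross centre at (331,169), as predicted to within about 2 mm, and the tab just ahead of the fingers at rows 200–213. I'll go on to about 1.5° short of the target.

Call:
carry_out([
  [[0.0038, 0.0007, 0, 0, 0, -3, -1], [0.0038, 0.0007, 0, 0, 0, -3, -1], [0.0038, 0.0007, 0, 0, 0, -3, -1], [0.0029, 0.0005, 0, 0, 0, -2.3, -1], [0, 0, 0, 0, 0, 0, -1], [0, 0, 0, 0, 0, 0, -1]],
])

```text
t: 6.5
eef_pos: [0.545, 0.0549, 0.0785]
tcp_rot: [0.0, -0.164, 0.986, -0.0]
force: [1.6, 0.2, -1.3]
finger_gap: 0.0005
grasp_force: 0.9
```

Run:
```python
from h import *
todo([*goal(110.34,.0145),.078],200.34)
c=eyes.get_calibration("wrist");im=eyes.get_image("wrist");cv2.imwrite("pics/w3.png",im)
for th in(106,108,110):
  for g in(-.005,.005):
    print(th,g,[np.round(w2px(c,[*goal(th,g,r),.101]),1) for r in(.052,.09)])
print(w2px(c,[*AX,.091]),w2px(c,[*goal(110.34,0,.112),.06]))
cv2.imwrite("pics/w3c.png",cv2.resize(im[130:290,60:380],None,fx=2.5,fy=2.5,interpolation=2))
```

```text
t 6.5 pos [0.54501037 0.05488327 0.07852336] shift(tool) [0.002  0.0009 0.0005] rot deg [-0.02  0.02 -1.43] F [ 1.64  0.17 -1.31]
106 -0.005 [array([215.4, 236.9]), array([299.7, 240.9])]
106 0.005 [array([215.1, 256.9]), array([297.8, 260.8])]
108 -0.005 [array([215. , 233.2]), array([299.8, 234.5])]
108 0.005 [array([215.5, 253.3]), array([298.6, 254.6])]
110 -0.005 [array([214.5, 229.4]), array([299.7, 228. ])]
110 0.005 [array([215.7, 249.7]), array([299.3, 248.4])]
(np.float64(109.19764732005376), np.float64(232.5390194483951)) (np.float64(329.9263948148003), np.float64(205.82187092479245))
```

View pics/w3c.png

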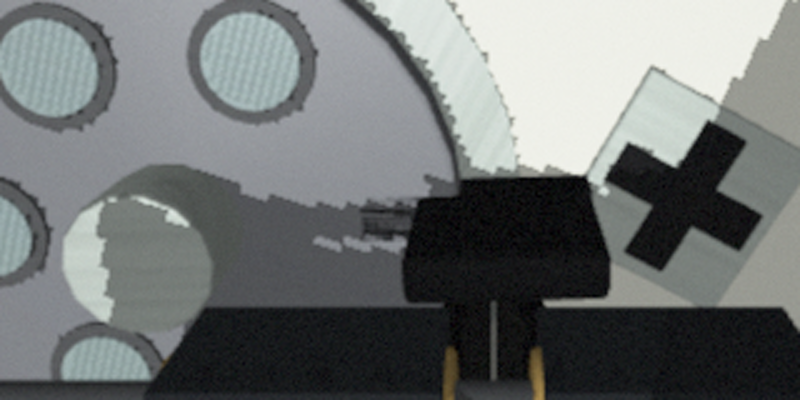

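The crop shows the cross at (685,197), the knob at (138,263), and the tab's rear top edge near (408,302)–(608,297). The tab is close to target, so I'll look at its edges with the contrast raised.

Run:
```python
from h import *
im=cv2.imread("pics/w3.png")[190:262,212:312].astype(float)
g=np.clip(im*5,0,255).astype(np.uint8);g=cv2.bilateralFilter(g,5,40,2)
cv2.imwrite("pics/w3d.png",cv2.resize(g,None,fx=8,fy=8,interpolation=2))
```

```text
(no output)
```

View pics/w3d.png

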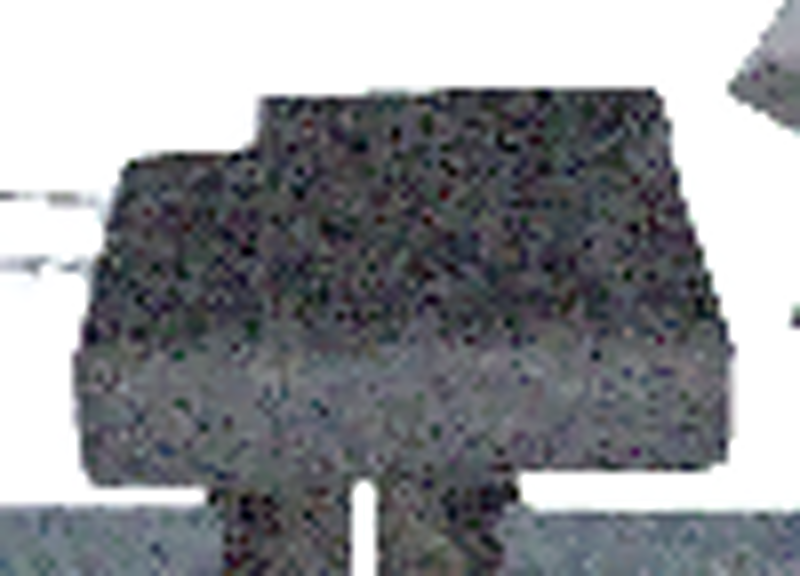

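The tab's rear edge tilts about −2° in the image against −1.25° at the target. That makes the tab about 110.5–111° in world axes against 110.3°, so it is set. I'll back off, rise and check.

Call:
carry_out([
  [[-0.01, 0, 0, 0, 0, 0, -1], [-0.02, 0, 0, 0, 0, 0, -1], [-0.02, 0, -0.005, 0, 0, 0, -1], [-0.01, 0, -0.04, 0, 0, 0, -1], [0, 0, -0.045, 0, 0, 0, -1], [0, 0, -0.045, 0, 0, 0, -1], [0, 0, -0.02, 0, 0, 0, -1], [0, 0, 0, 0, 0, 0, -1], [0, 0, 0, 0, 0, 0, -1], [0, 0, 0, 0, 0, 0, -1]],
])

```text
t: 7.55
eef_pos: [0.6002, 0.0747, 0.231]
tcp_rot: [-0.002, -0.165, 0.986, 0.0]
force: [-1.0, -0.6, -0.2]
finger_gap: 0.001
grasp_force: 0.0
```

Run:
```python
from h import *
key=[.4409,.0018]
todo([*key,.1],200.34)
c=eyes.get_calibration("wrist");im=eyes.get_image("wrist");cv2.imwrite("pics/w4.png",im)
for th in(108.34,110.34,112.34): print(th,[np.round(w2px(c,[*goal(th,0,r),.101]),1) for r in(.052,.09)])
print("axis",w2px(c,[*AX,.091]),"cross",w2px(c,[*goal(110.34,0,.112),.06]),"key",w2px(c,[*key,.066]))
cv2.imwrite("pics/w4c.png",cv2.resize(np.clip(im*1.6,0,255).astype(np.uint8),(800,600),interpolation=2))
```

```text
t 7.55 pos [0.60022247 0.07473064 0.23103367] shift(tool) [ 0.1739 -0.0172  0.1317] rot deg [ 0.08 -0.22 -1.33] F [-0.97 -0.55 -0.21]
108.34 [array([233.2,  98.6]), array([279. ,  99.2])]
110.34 [array([233.2,  96.3]), array([279.1,  95.2])]
112.34 [array([233.,  94.]), array([279. ,  91.3])]
axis (np.float64(173.25520764436624), np.float64(97.47029190613235)) cross (np.float64(299.68605588189354), np.float64(93.94429481014765)) key (np.float64(237.37970487594248), np.float64(-28.138078444195514))
```

View pics/w4c.png

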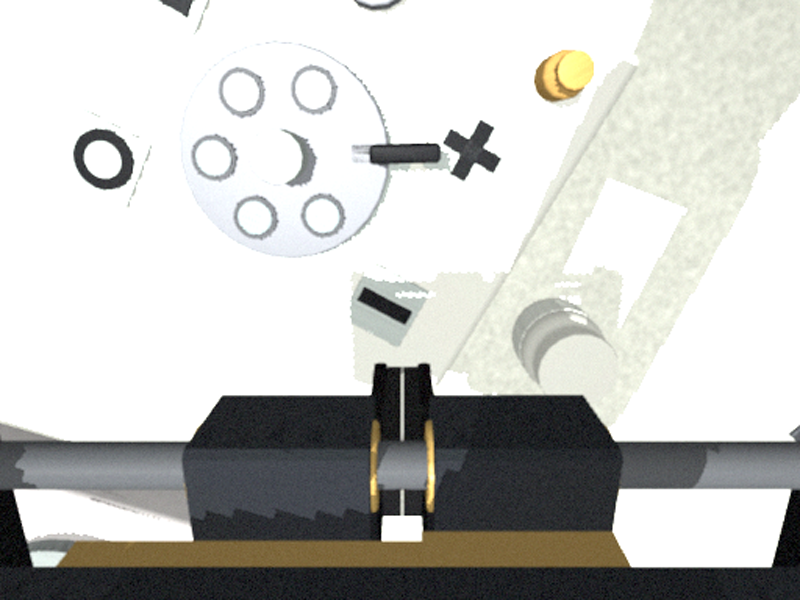

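The wrist view shows the tab running level, (370,153)–(440,153), straight at the cross at (472,151). I'll do one numerical check of the tab against the cross and plan the move to the key.

Run:
```python
from h import *
c=eyes.get_calibration("wrist");im=cv2.imread("pics/w4.png");g=im.max(2)
# per-column lower/upper edge of dark tab, 
for u in range(240,282,5):
    col=g[84:112,u]; d=np.where(col<50)[0]+84; print(u,d.min() if len(d) else None,d.max() if len(d) else None)
m=np.zeros_like(g);m[70:120,283:325]=255
ys,xs=np.where((g<60)&(m>0));print("cross",xs.mean(),ys.mean(),len(xs))
m=np.zeros_like(g);m[85:112,236:282]=255
ys,xs=np.where((g<50)&(m>0));print("tab",xs.mean(),ys.mean(),"slope",np.degrees(np.polyfit(xs,ys,1)[0]))
for th in (108.34,110.34,112.34):
    P=np.array([w2px(c,[*goal(th,s,r),z]) for s in(-.005,.005) for r in(.052,.09) for z in(.07,.101)],np.float32)
    h=cv2.convexHull(P);M=np.zeros_like(g);cv2.fillConvexPoly(M,np.round(h).astype(int),255);ys,xs=np.where(M>0)
    print(th,xs.mean(),ys.mean(),np.degrees(np.polyfit(xs,ys,1)[0]))
```

```text
240 93 103
245 93 104
250 93 103
255 93 103
260 93 103
265 92 103
270 92 103
275 92 102
280 93 102
cross 301.8233387358185 95.95623987034035 617
tab 260.0522193211488 98.32114882506528 slope -2.9212491733680497
108.34 256.0 98.98936170212765 1.8285887078643288
110.34 256.0 96.01063829787235 -1.8285887078643241
112.34 256.26498422712933 92.7397476340694 -3.339590120633814
```

The tab centroid, less the shift seen on the cross, agrees with 110.3°, so the wheel is set. Next is the key.

Call:
carry_out([
  [[0.0435, -0.0043, 0, 0, 0, 0, -1], [0.0435, -0.0043, 0, 0, 0, 0, -1], [0.0435, -0.0043, 0, 0, 0, 0, -1], [0.0435, -0.0043, 0, 0, 0, 0, -1], [0, 0, 0.03, 0, 0, 0, -1], [0, 0, 0.04, 0, 0, 0, -1], [0, 0, 0.04, 0, 0, 0, -1], [0, 0, 0.02, 0, 0, 0, -1], [0, 0, 0, 0, 0, 0, -1], [0, 0, 0, 0, 0, 0, -1]],
])

```text
t: 8.6
eef_pos: [0.4418, 0.0018, 0.103]
tcp_rot: [-0.001, -0.165, 0.986, 0.0]
force: [0.9, 0.6, 0.1]
finger_gap: 0.0005
grasp_force: 0.0
```

Run:
```python
from h import *
todo([.4409,.0018,.08],199)
im=eyes.get_image("scene");c=eyes.get_calibration("scene");u,v=map(int,w2px(c,[.4409,.0018,.07]));print(u,v)
cv2.imwrite("pics/s5.png",cv2.resize(im[max(0,v-60):v+60,max(0,u-80):u+80],None,fx=5,fy=5,interpolation=2))
```

```text
t 8.6 pos [0.44182622 0.00178078 0.10303921] shift(tool) [0.0008 0.0003 0.023 ] rot deg [ 0.06 -0.11  0.02] F [0.94 0.63 0.1 ]
221 192
```

View pics/s5.png

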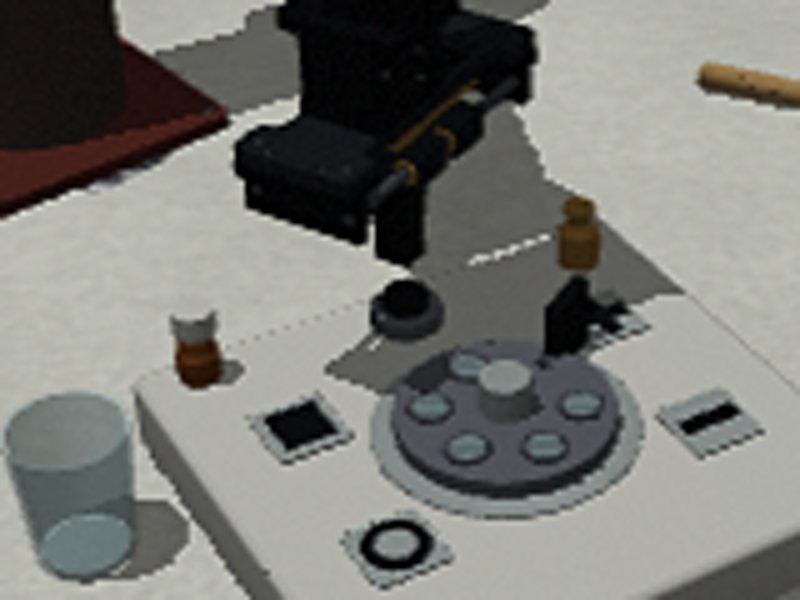

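The scene view shows the shut fingers right over the key at (405,295), which stands proud of its collar. The weight, vial and beaker are clear. I'll go down in small steps.

Call:
carry_out([
  [[0, 0, 0.007, 0, 0, 0, -1], [0, 0, 0.007, 0, 0, 0, -1], [0, 0, 0.006, 0, 0, 0, -1], [0, 0, 0, 0, 0, 0, -1], [0, 0, 0, 0, 0, 0, -1]],
])

```text
t: 9.15
eef_pos: [0.4423, 0.0017, 0.0834]
tcp_rot: [-0.0, -0.165, 0.986, 0.0]
force: [0.4, 0.3, 0.5]
finger_gap: 0.0007
grasp_force: 0.0
```

Call:
carry_out([
  [[0, 0, 0.002, 0, 0, 0, -1], [0, 0, 0.002, 0, 0, 0, -1], [0, 0, 0, 0, 0, 0, -1]],
])

```text
t: 9.45
eef_pos: [0.4423, 0.0017, 0.0793]
tcp_rot: [-0.0, -0.165, 0.986, 0.0]
force: [-0.2, -0.1, 0.5]
finger_gap: 0.0003
grasp_force: 0.0
```

Call:
carry_out([
  [[0, 0, 0.002, 0, 0, 0, -1], [0, 0, 0.002, 0, 0, 0, -1], [0, 0, 0, 0, 0, 0, -1]],
])

```text
t: 9.75
eef_pos: [0.4427, 0.0016, 0.0755]
tcp_rot: [0.0, -0.165, 0.986, -0.0]
force: [0.2, -0.7, 1.6]
finger_gap: 0.0005
grasp_force: 0.9
```

Call:
carry_out([
  [[0, 0, 0.002, 0, 0, 0, -1], [0, 0, 0.001, 0, 0, 0, -1], [0, 0, 0, 0, 0, 0, -1]],
])

```text
t: 10.05
eef_pos: [0.4427, 0.0016, 0.0727]
tcp_rot: [0.0, -0.165, 0.986, -0.0]
force: [-0.1, 0.3, 3.2]
finger_gap: 0.0001
grasp_force: 1.6
```

Contact came near z = 0.076, and the spring force is rising. I'll press on to the stop.

Call:
carry_out([
  [[0, 0, 0.002, 0, 0, 0, -1], [0, 0, 0, 0, 0, 0, -1]],
])

```text
t: 10.25
eef_pos: [0.4427, 0.0016, 0.0713]
tcp_rot: [0.0, -0.165, 0.986, -0.0]
force: [-2.7, -0.1, 9.1]
finger_gap: 0.0008
grasp_force: 4.4
```

Call:
carry_out([
  [[0, 0, 0.002, 0, 0, 0, -1], [0, 0, 0, 0, 0, 0, -1]],
])

```text
t: 10.45
eef_pos: [0.4429, 0.0016, 0.0709]
tcp_rot: [-0.0, -0.165, 0.986, -0.0]
force: [-9.6, 1.5, 25.1]
finger_gap: 0.0004
grasp_force: 12.5
```

Call:
carry_out([
  [[0, 0, 0.001, 0, 0, 0, -1], [0, 0, 0, 0, 0, 0, -1]],
])

```text
t: 10.65
eef_pos: [0.443, 0.0016, 0.0707]
tcp_rot: [-0.0, -0.165, 0.986, -0.0]
force: [-14.0, 1.4, 32.3]
finger_gap: 0.0008
grasp_force: 16.5
```

A hard stop at z = 0.071, after about 6 mm of travel: the key is right down. I'll release it and rise.

Call:
carry_out([
  [[0, 0, -0.005, 0, 0, 0, -1], [0, 0, -0.01, 0, 0, 0, -1], [0, 0, -0.03, 0, 0, 0, -1], [0, 0, -0.045, 0, 0, 0, -1], [0, 0, -0.045, 0, 0, 0, -1], [0, 0, -0.03, 0, 0, 0, -1], [0, 0, 0, 0, 0, 0, -1], [0, 0, 0, 0, 0, 0, -1]],
])

```text
t: 11.45
eef_pos: [0.4425, 0.0017, 0.2327]
tcp_rot: [0.0, -0.165, 0.986, -0.0]
force: [0.5, -0.4, -0.3]
finger_gap: 0.0006
grasp_force: 0.0
```

Run:
```python
from h import *
s=read_state();print(s["t"],s["eef_pos"],s["force"])
im=eyes.get_image("scene");cv2.imwrite("pics/s6.png",cv2.resize(im[132:252,141:301],None,fx=5,fy=5,interpolation=2))
```

```text
11.45 [0.44254174 0.0016608  0.23274615] [ 0.46852342 -0.36784084 -0.3130405 ]
```

View pics/s6.png

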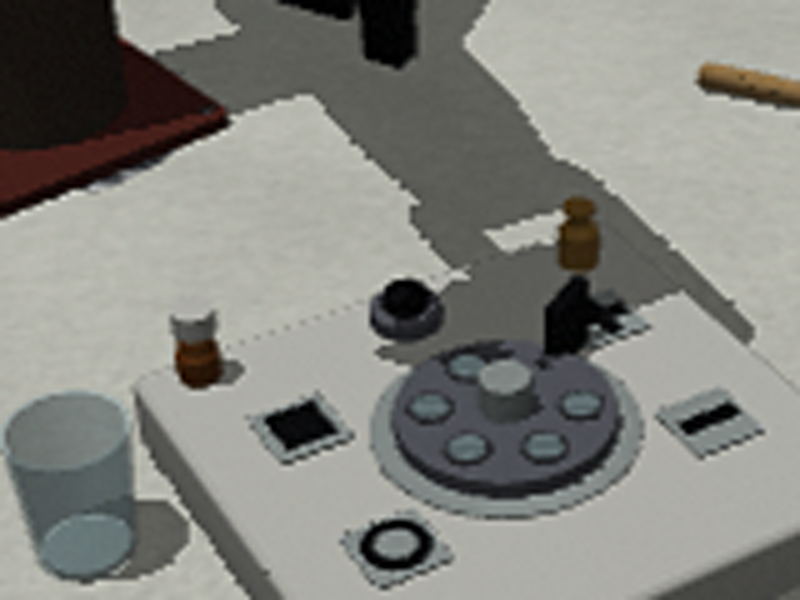

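The key is back up at (405,295). The tab still points at the cross (570,315), and everything else stands where it was.

```bash
python3 -c "
from plant import job; print(job.sign_off())"
```

```text
the job is handed in; nothing more can be done
None
```

The job is done and handed in at about 11.5 s: the tab points at the cross badge to within about 1° as measured, and the key was then pressed to its stop and sprang back; in the last picture nothing else in view had moved.

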